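# Tilt the red-grip sample plate out of its deep bin into the loading tray

## Robot

A 6-joint arm with a two-finger parallel gripper is mounted at the origin on the work surface. World frame = base frame: x ahead of the robot, y to its left, z up, the work surface at z = 0. Lengths are in mm, angles in rad, forces in N, time in s.
With the tool pointing down it reaches from about 325 to 775 mm from the base axis. Payload 5.5 kg.
Tool frame: the origin (TCP) lies where the fingers leave the gripper's body, on its centre line; the fingertips stand 73 mm ahead of it and the grasp point (between the pads) lies 54 mm ahead of it; z points along the fingers, y is the line along which they close (so a half turn about z gives the same grasp; the last joint's range is limited). The gripper opens to 85 mm and grips with 20 to 120 N. Pads are 22 mm wide; open, the fingers measure 114 mm over their backs; the gripper's body (76 mm by 85 mm) begins 54 mm behind the grasp point. The pads swing forward as they close: fully open they stand 13 mm farther back than shut.
Start: joints at [-1.256, 0.091, 1.231, -0, 1.82, -0.057], TCP at [217.977, -559.02, 303.875] pointing down, gripper open.
Joint ranges: [-2.87, 2.87], [-0.86, 2.18], [0.17, 2.46], [-1.51, 4.65], [0.06, 2.69], [-2.65, 2.65]. Speed limits (rad/s): [2.57, 2.57, 3.01, 3.14, 3.14, 3.14].

## Interface

Orientations are given as a rotation vector (axis times angle).
In Python, from plant import bot gives the robot as it stands.
- The arm moves only by the tool play_rows, never from a script. Its argument "deltas" is a list of rows, each a list of 7 numbers: the shift along the world's x, y, z in cm, then the turn, a rotation vector about the world's x, y, z in rad, then the opening in per cent of the stroke, from 0 (shut) to 100 (fully open). A call has exactly 5 rows; each row shifts and turns the commanded pose from where the row before left it; what a row does not reach is not made up. A row lasts 1/10 s, in which the tool goes at most 50 mm and 8.59 degrees, less where a joint would pass 70% of its speed; a pose out of reach is approached as far as the arm can. A call with a gripper value outside its range is refused whole. The fingers move at their own pace and stop on an object; "force" is the grip in N (left out, the last holds). Time passes only in rows, so rows that do not move let the fingers close, or fill a call up. It gives the time, the measured TCP pose, the force, the opening and the grip force at its end, in the units of the state.
- bot.read_state(): the state, without advancing time (a new reading comes with each control period).
- bot.capture(name): name is "scene" or "top"; returns a dict with "frame" (480x640x3 uint8, red, green, blue), "intrinsics" (3x3 intrinsics, pixels), "eye" and "rotation" of the camera in the world. Camera axes: x right, y down, z forward; pixel columns grow to the right and rows downward; lengths in mm; the calibration is good to about 2 mm. A picture is of the moment at which its call begins. There is no depth.
- bot.finish_job(): hands the job in; it is judged then, once.
The state is a dict: "t": time; "q": joint angles; "joint_velocities": joint speeds; "effort": joint torques, N m; "ee_pos": TCP position; "tcp_rot": TCP orientation; "wrist_force": force on the tool from outside, world axes, zero at the start; "wrist_torque": the same for the moment, N m; "finger_gap": finger opening in mm; "finger_force": force on a finger pad.
Only numpy, scipy, OpenCV 4.12 (cv2) and the standard library are available. Lean on these libraries where they do the work, as an engineer would, in place of code of your own. Each camera call takes 0.05 s, during which the arm holds its last target. There are 200 camera calls.

## Task

Two sample plates lie at the bottom of two deep narrow bins. Take the one with the red grip by its grip, raise that end first so that the plate tilts and draws out from beneath the bin's overhanging block, then set it gently down flat in the green-rimmed loading tray and let go. Leave the plate with the blue grip lying in its bin.

Things in the scene. Friction and masses are not known exactly. Their poses are not given: they have to be found in the camera images.
- plate_red: plate to move: aluminium, 120 x 60 x 8 mm, dark pockets, 0.2 to 0.3 kg; a 12 mm square steel post at one end carries a red grip block. Origin: centre of its underside; +x along its length to the post end, +z up. Starts flat on the floor of bin_red, aligned with it within 2 degrees, 3 mm. Centre of mass between its middle and the post.
- plate_grip (a point): middle of the red grip block, at x = 52, y = 0, z = 105 mm in the plate's frame (same axes). The block is 16 (x) x 24 (y) x 40 mm tall and rigid with the plate; its underside is 85 mm above the plate's underside, so in the bin it stands wholly above the rim.
- bin_red: bin of the red-grip plate: fixed, white, open top, outside 144 x 88 x 85 mm high, walls 4, floor 5 mm. Origin: centre of underside; +x to the end where the post stands, +z up. At the -x end a grey block 25 mm long, full width, from 55 mm height to the rim, overhangs the plate's other end: a plate lifted level catches under it. An identical bin holds the blue-grip plate.
- plate_blue: plate to leave alone: same shape, size and axes as plate_red but with a blue grip block; lies in the other bin. Origin: centre of its underside.
- tray: loading tray: fixed, shallow, dark floor 4 mm thick, green rim 5 mm thick, outside 180 x 116 x 20 mm high. Origin: centre of its underside; +x along its 180 mm length, +z up. The plate fits lengthwise, post at either end.
There are look-alikes about, which are no part of the job. What is shaped like the bin_red but pink or yellow is not meant.

How it is judged:
By the outcome, as a careful person would: the job done as asked, in the order asked, and still so for the second after the job is handed in, with the robot touching nothing.
It also fails if it takes over 51 s, if anything falls off the work surface, if the arm or the gripper's body presses on something with over 40 N, if the wrist force passes 120 N, or if a joint passes its speed limit or range.

## Working session

There is one attempt and no reset: what is moved stays moved. The work goes in short steps, Python scripts to look and compute and a tool call to move; the robot and the scene stay as the last step left them, time stands still between calls to the robot, and variables do not carry over. Pictures are saved under pics/ and viewed, at most 10 in all, crops included, and the job is handed in when it is done.

Besides the shell and the picture viewer there is one more tool, called after "Request:" by a JSON object that holds its "fn" and its "kwargs". play_rows: Moves the arm, as the interface text tells. Its arguments: {"type":"object","properties":{"deltas":{"type":"array","items":{"type":"array","items":{"type":"number"}}},"force":{"type":"number"}},"required":["deltas"]}

```bash
mkdir -p pics; python3 - <<'E'
from plant import bot
import cv2,pickle
d={}
for n in("scene","top"):
    c=bot.capture(n);d[n]=c
    cv2.imwrite(f"pics/{n}0.png",c["frame"][:,:,::-1]);print(n,c["intrinsics"],c["eye"],c["rotation"])
pickle.dump(d,open("c0.pkl","wb"));print(bot.read_state())
E
```

```text
scene [[470.48934518   0.         324.03521098]
 [  0.         470.48934518 244.95979522]
 [  0.           0.           1.        ]] [987.10894002 540.00211394 582.75152305] [-0.82031403 -2.40319366  1.2275553 ]
top [[492.66361528   0.         317.52452079]
 [  0.         492.66361528 240.99487061]
 [  0.           0.           1.        ]] [472.04859989  27.62792832 947.63669153] [-2.15838096  2.21051423 -0.11276007]
{'t': 0.1, 'q': array([-1.25572175e+00,  9.17838819e-02,  1.23178150e+00, -2.21900773e-06,
        1.81977639e+00, -5.67036641e-02]), 'joint_velocities': array([-0.00029977, -0.00145019, -0.00242375, -0.00183033, -0.00066101,
       -0.00037441]), 'effort': array([ 4.61205360e-03, -4.60215461e+01, -4.19218433e+01,  1.56843157e-04,
        1.06802900e-02,  2.59040542e-05]), 'ee_pos': array([ 217.92139423, -558.89470823,  302.85457376]), 'tcp_rot': array([-3.08576603e+00, -5.80309063e-01,  3.57104881e-04]), 'wrist_force': array([-0.52538046,  0.50458144,  0.61376962]), 'wrist_torque': array([ 0.04020733,  0.01938325, -0.03275828]), 'finger_force': 0.0, 'finger_gap': 85.15148015889254}
```

View pics/scene0.png

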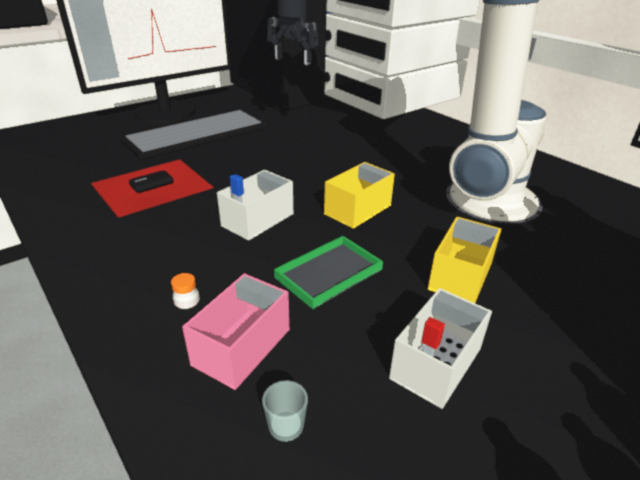

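View pics/top0.png

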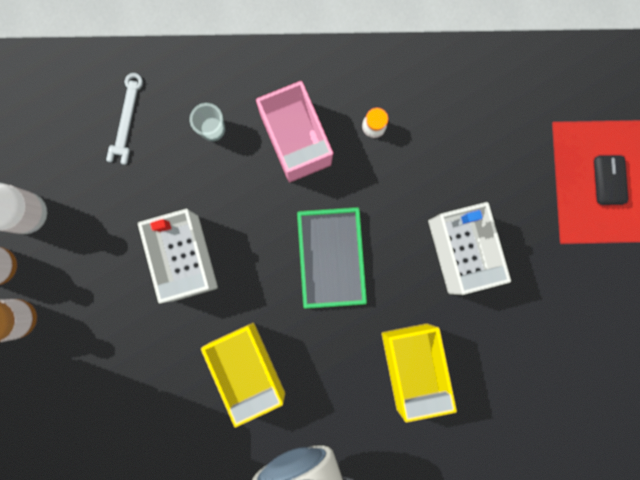

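```bash
cat > h.py <<'E'
import numpy as np,cv2
from scipy.spatial.transform import Rotation as R
def ray(c,p):
    d=np.linalg.inv(c["intrinsics"])@np.array([p[0],p[1],1.]);return R.from_rotvec(c["rotation"]).as_matrix()@d
def onz(c,p,z):
    d=ray(c,p);return c["eye"]+d*(z-c["eye"][2])/d[2]
def proj(c,X):
    q=R.from_rotvec(c["rotation"]).as_matrix().T@(np.asarray(X,float)-c["eye"]);q=c["intrinsics"]@q;return q[:2]/q[2]
def tri(c1,p1,c2,p2):
    a,b=ray(c1,p1),ray(c2,p2);s=np.linalg.lstsq(np.c_[a,-b],c2["eye"]-c1["eye"],rcond=None)[0]
    A=c1["eye"]+a*s[0];B=c2["eye"]+b*s[1];return (A+B)/2,np.linalg.norm(A-B)
def red(c):
    h=cv2.cvtColor(c["frame"],cv2.COLOR_RGB2HSV)
    return (((h[...,0]<6)|(h[...,0]>174))&(h[...,1]>150)&(h[...,2]>90)).astype(np.uint8)
E
python3 - <<'E'
import pickle;from h import *
d=pickle.load(open("c0.pkl","rb"))
for n in d:
    k,l,s,ce=cv2.connectedComponentsWithStats(red(d[n]))
    for i in range(1,k):
        if s[i,4]>30:print(n,s[i],ce[i])
t=d["top"];f=t["frame"]
h=cv2.cvtColor(f,cv2.COLOR_RGB2HSV)
g=((h[...,0]>50)&(h[...,0]<80)&(h[...,1]>120)).astype(np.uint8)
c=max(cv2.findContours(g,0,2)[0],key=cv2.contourArea)
ap=cv2.approxPolyDP(c,6,True)[:,0];print("tray",ap,[onz(t,p,20).round(0)[:2] for p in ap])
r=cv2.minAreaRect(np.array([onz(t,p,20)[:2] for p in c[:,0]],np.float32));print(r)
a=cv2.resize(f[195:315,125:225],None,fx=5,fy=5,interpolation=cv2.INTER_CUBIC)
b=cv2.resize(d["scene"]["frame"][280:415,380:500],None,fx=4.4,fy=4.4,interpolation=cv2.INTER_CUBIC)[:600]
b=b[:, :300] if 0 else cv2.resize(b,(300,338))
o=np.zeros((600,800,3),np.uint8);o[:,:500]=a;o[:338,500:]=b
cv2.imwrite("pics/crop1.png",o[:,:,::-1])
E
```

```text
scene [  91  159  122   59 3216] [149.60883085 188.12189055]
scene [422 318  22  31 477] [432.58490566 332.53668763]
top [ 552  120   88  124 8713] [595.15367841 180.87065305]
top [151 220  20  11 163] [160.30674847 225.16564417]
tray [[357 207]
 [297 212]
 [303 307]
 [366 303]] [array([616., -65.]), array([609.,  49.]), array([430.,  42.]), array([434., -76.])]
((521.7928466796875, -13.677528381347656), (184.79335021972656, 120.07182312011719), 2.5863659381866455)
```

View pics/crop1.png

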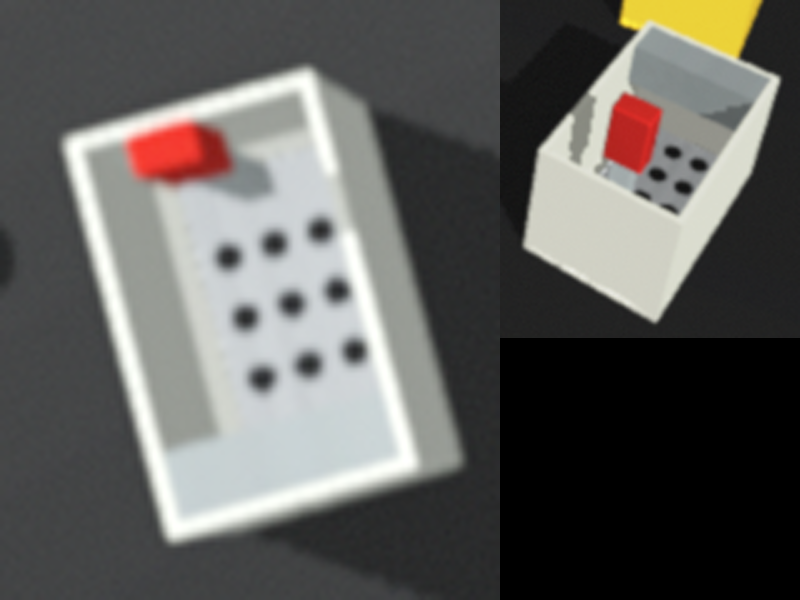

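```bash
python3 - <<'E'
import pickle;from h import *
d=pickle.load(open("c0.pkl","rb"));t=d["top"]
cp=lambda u,v:(125+(u+.5)/5-.5,195+(v+.5)/5-.5)
C=np.array([onz(t,cp(*p),85)[:2] for p in((64,138),(312,70),(416,468),(170,542))])
m=C.mean(0);ax=(C[0]+C[1]-C[2]-C[3]);ax/=np.linalg.norm(ax);a=np.arctan2(ax[1],ax[0])
lat=C[0]+C[3]-C[1]-C[2];print("bin",C.round(1),m,np.degrees(a),np.degrees(np.arctan2(-lat[0],lat[1])),[np.linalg.norm(C[i]-C[(i+1)%4]) for i in range(4)])
g=onz(t,cp(165,151),130);print("grip top view",g, (g[:2]-m)@ax,(g[:2]-m)@[-ax[1],ax[0]])
s=d["scene"]
print(tri(t,(160.3,225.2),s,(432.6,332.5)))
# synthetic: predict scene grip outline centroid for grip pose
for G in(np.r_[m+52*ax,110],np.r_[g[:2],110]):
  P=[[dx,dy,dz] for dx in(-8,8) for dy in(-12,12) for dz in(-20,20)]
  Rz=R.from_rotvec([0,0,a]).as_matrix()
  for n in d:
    q=np.array([proj(d[n],G+Rz@p) for p in P],np.float32);h=cv2.convexHull(q);M=cv2.moments(h);print(n,M["m10"]/M["m00"],M["m01"]/M["m00"],q.min(0),q.max(0))
E
```

```text
bin [[587.5 327.8]
 [609.7 241.1]
 [469.2 205.4]
 [445.8 290.3]] [528.05500914 266.14891596] 14.553200245610803 14.869516780140216 [np.float64(89.46046949171634), np.float64(144.93901745103554), np.float64(88.12901311796828), np.float64(146.56909613922696)]
grip top view [576.37603161 278.71112615 130.        ] 49.927247521863116 0.017097948949240157
(array([577.65763586, 279.87148908, 112.19113538]), np.float64(0.6486873468769762))
scene 431.45119009310895 333.37048921628434 [418.8767 316.0395] [444.39066 351.06152]
top 160.63573664565936 224.9449724836944 [149.07642 217.06189] [172.22937 232.67001]
scene 432.1412744175127 332.5143518026416 [419.57974 315.21848] [445.06622 350.16907]
top 160.9294466879177 226.11186326021655 [149.37512 218.25273] [172.51881 233.8116 ]
```

The top view shows the red-grip bin at about (178,255), with its grip at (160,225) and the overhang at its lower end. The tray is at (332,258). The crop shows the bin's rim corners and grip clearly. Next I move above the grip.

Request:
{"fn": "play_rows", "kwargs": {"deltas": [[1.8,4.2,0,0,0,-0.023,100],[1.8,4.2,0,0,0,-0.023,100],[1.8,4.2,0,0,0,-0.023,100],[1.8,4.2,0,0,0,-0.023,100],[1.8,4.2,0,0,0,-0.023,100]], "force": 80}}

```text
t: 0.6
ee_pos: [308.2, -347.3, 303.3]
tcp_rot: [-3.115, -0.4, 0.0]
wrist_force: [0.4, -0.1, -0.6]
finger_gap: 85.6
finger_force: 0.0
```

Request:
{"fn": "play_rows", "kwargs": {"deltas": [[1.8,4.2,0,0,0,0,100],[1.8,4.2,0,0,0,0,100],[1.8,4.2,0,0,0,0,100],[1.8,4.2,0,0,0,0,100],[1.8,4.2,0,0,0,0,100]]}}

```text
t: 1.1
ee_pos: [398.2, -137.2, 303.6]
tcp_rot: [-3.116, -0.402, 0.0]
wrist_force: [1.3, -1.0, 0.1]
finger_gap: 85.3
finger_force: 0.0
```

Request:
{"fn": "play_rows", "kwargs": {"deltas": [[1.8,4.2,0,0,0,0,100],[1.8,4.2,0,0,0,0,100],[1.8,4.2,0,0,0,0,100],[1.8,4.2,0,0,0,0,100],[1.8,4.2,0,0,0,0,100]]}}

```text
t: 1.6
ee_pos: [488.2, 73.0, 303.5]
tcp_rot: [3.116, 0.403, -0.0]
wrist_force: [0.9, -1.0, 1.3]
finger_gap: 85.4
finger_force: 0.0
```

Request:
{"fn": "play_rows", "kwargs": {"deltas": [[1.8,4.2,0,0,0,0,100],[1.8,4.2,0,0,0,0,100],[1.8,4.2,0,0,0,0,100],[1.8,4.0,0,0,0,0,100],[0,0,0,0,0,0,100]]}}

```text
t: 2.1
ee_pos: [560.6, 241.4, 300.2]
tcp_rot: [-3.114, -0.41, 0.008]
wrist_force: [0.9, -0.8, -0.3]
finger_gap: 85.0
finger_force: 0.0
```

Request:
{"fn": "play_rows", "kwargs": {"deltas": [[0.8,1.9,0,0,0,0,100],[0,0,0,0,0,0,100],[0,0,0,0,0,0,100],[0,0,0,0,0,0,100],[0,0,0,0,0,0,100]]}}

```text
t: 2.6
ee_pos: [567.8, 255.0, 304.3]
tcp_rot: [3.116, 0.401, 0.001]
wrist_force: [-0.5, -0.0, -0.1]
finger_gap: 85.2
finger_force: 0.0
```

Request:
{"fn": "play_rows", "kwargs": {"deltas": [[0.5,1.2,0,0,0,0,100],[0.45,1.2,0,0,0,0,100],[0,0,-1.5,0,0,0,100],[0,0,-1.5,0,0,0,100],[0,0,0,0,0,0,100]]}}

```text
t: 3.1
ee_pos: [576.9, 280.3, 270.0]
tcp_rot: [3.114, 0.403, -0.009]
wrist_force: [-0.5, -0.1, -0.4]
finger_gap: 85.3
finger_force: 0.0
```

```bash
python3 - <<'E'
from plant import bot
from h import *
s=bot.read_state();print(s["ee_pos"],s["q"])
o=np.zeros((480,800,3),np.uint8)
a=bot.capture("top")["frame"][150:310,70:270];b=bot.capture("scene")["frame"][180:420,340:540]
o[:320,:400]=cv2.resize(a,(400,320));o[:480,400:]=cv2.resize(b,(400,480))
cv2.imwrite("pics/g1.png",o[:,:,::-1])
E
```

```text
[576.93686149 280.28141715 270.03427944] [3.99169344e-01 2.03815274e-01 1.16688598e+00 7.06499411e-05
 1.77656422e+00 1.71270891e+00]
```

View pics/g1.png

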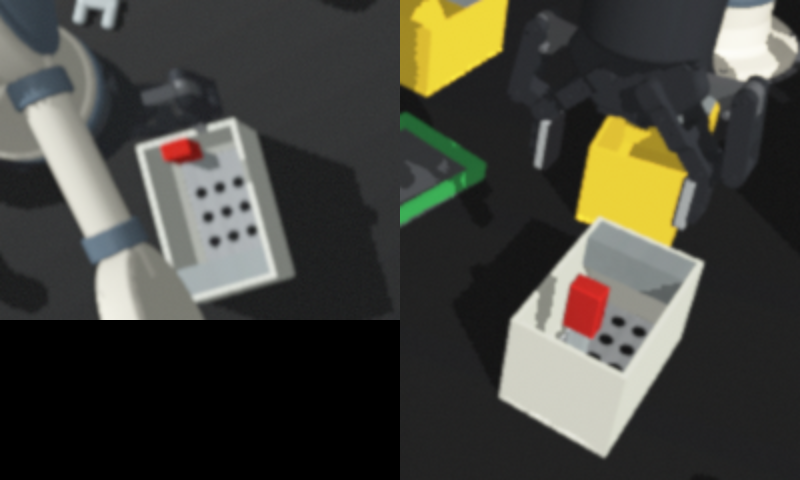

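The view shows the open pads above the bin, with the red grip still in place at about (590,305) in the crop. Before descending I check that the pads' centre projects where expected.

```bash
python3 - <<'E'
import pickle;from h import *
s=pickle.load(open("c0.pkl","rb"))["scene"]
y=np.array([-np.sin(.256),np.cos(.256),0])
for k in(-42,42):
  for z in(197+13,):
    p=proj(s,np.array([577,280,z])+k*y);print(k,(p-[340,180])*2+[400,0])
E
```

```text
-42 [550.23411723 169.09151643]
42 [673.5496533 222.1045399]
```

Request:
{"fn": "play_rows", "kwargs": {"deltas": [[0,0,-2.5,0,0,0,100],[0,0,-2.5,0,0,0,100],[0,0,-2.0,0,0,0,100],[0,0,-1.5,0,0,0,100],[0,0,-1.0,0,0,0,100]]}}

```text
t: 3.7
ee_pos: [577.5, 279.9, 178.2]
tcp_rot: [3.116, 0.402, -0.001]
wrist_force: [-0.2, 0.5, -0.4]
finger_gap: 85.5
finger_force: 0.0
```

Request:
{"fn": "play_rows", "kwargs": {"deltas": [[0,0,0,0,0,0,100],[0,0,0,0,0,0,60],[0,0,0,0,0,0,40],[0,0,0,0,0,0,30],[0,0,0,0,0,0,25]], "force": 80}}

```text
t: 4.2
ee_pos: [577.7, 280.1, 179.7]
tcp_rot: [-3.115, -0.402, -0.002]
wrist_force: [-0.6, -0.2, 0.2]
finger_gap: 28.4
finger_force: 0.0
```

Request:
{"fn": "play_rows", "kwargs": {"deltas": [[0,0,-0.3,0,0,0,36],[0,0,-0.3,0,0,0,36],[0,0,0,0,0,0,30],[0,0,0,0,0,0,10],[0,0,0,0,0,0,0]]}}

```text
t: 4.7
ee_pos: [577.4, 279.9, 172.5]
tcp_rot: [3.116, 0.402, -0.001]
wrist_force: [0.6, -0.2, -2.5]
finger_gap: 23.0
finger_force: 78.3
```

Request:
{"fn": "play_rows", "kwargs": {"deltas": [[0,0,0,0,0,0,0],[0,0,0,0,0,0,0],[0,0,0,0,0,0,0],[0,0,0,0,0,0,0],[0,0,0,0,0,0,0]]}}

```text
t: 5.2
ee_pos: [577.4, 279.9, 172.7]
tcp_rot: [3.116, 0.402, -0.001]
wrist_force: [-0.3, -0.8, -2.5]
finger_gap: 22.9
finger_force: 78.4
```

```bash
python3 - <<'E'
import numpy as np
a=np.radians(14.7);f=lambda t,x,z:np.array([x+112*np.cos(t)-168*np.sin(t),z+112*np.sin(t)+168*np.cos(t)])
W=[(.08*i,-60+1.0*i,5+.3*i) for i in range(11)]
P=[f(*w) for w in W]
for p,q in zip(P,P[1:]):
    d=(q-p)/10;print(np.round([d[0]*np.cos(a),d[0]*np.sin(a),d[1],.08*np.sin(a),-.08*np.cos(a)],3))
E
```

```text
[-1.237 -0.324  0.871  0.02  -0.077]
[-1.297 -0.34   0.758  0.02  -0.077]
[-1.349 -0.354  0.641  0.02  -0.077]
[-1.392 -0.365  0.52   0.02  -0.077]
[-1.425 -0.374  0.395  0.02  -0.077]
[-1.448 -0.38   0.268  0.02  -0.077]
[-1.462 -0.383  0.14   0.02  -0.077]
[-1.465 -0.384  0.011  0.02  -0.077]
[-1.459 -0.383 -0.118  0.02  -0.077]
[-1.442 -0.378 -0.246  0.02  -0.077]
```

Request:
{"fn": "play_rows", "kwargs": {"deltas": [[-1.24,-0.32,0.87,0.02,-0.077,0,0],[-1.3,-0.34,0.76,0.02,-0.077,0,0],[-1.35,-0.35,0.64,0.02,-0.077,0,0],[0,0,0,0,0,0,0],[0,0,0,0,0,0,0]]}}

```text
t: 5.7
ee_pos: [538.3, 269.8, 195.9]
tcp_rot: [-3.065, -0.396, -0.366]
wrist_force: [0.7, 0.6, -3.0]
finger_gap: 22.6
finger_force: 78.6
```

Request:
{"fn": "play_rows", "kwargs": {"deltas": [[-1.4,-0.36,0.52,0.02,-0.077,0,0],[-1.43,-0.37,0.4,0.02,-0.077,0,0],[-1.45,-0.38,0.27,0.02,-0.077,0,0],[-1.46,-0.38,0.14,0.02,-0.077,0,0],[0,0,0,0,0,0,0]]}}

```text
t: 6.2
ee_pos: [479.5, 254.5, 206.8]
tcp_rot: [-2.934, -0.38, -0.833]
wrist_force: [-0.3, 0.0, -4.0]
finger_gap: 23.0
finger_force: 78.9
```

Request:
{"fn": "play_rows", "kwargs": {"deltas": [[-1.46,-0.38,0.01,0.02,-0.077,0,0],[-1.46,-0.38,-0.12,0.02,-0.077,0,0],[-1.44,-0.38,-0.25,0.02,-0.077,0,0],[0,0,0,0,0,0,0],[0,0,0,0,0,0,0]]}}

```text
t: 6.7
ee_pos: [438.2, 243.9, 206.2]
tcp_rot: [-2.788, -0.36, -1.169]
wrist_force: [-0.0, 1.1, -1.9]
finger_gap: 22.5
finger_force: 79.1
```

```bash
python3 - <<'E'
from plant import bot
from h import *
s=bot.read_state();print(s["ee_pos"],s["q"],s["wrist_force"],R.from_rotvec(s["tcp_rot"]).as_matrix())
o=np.zeros((480,800,3),np.uint8)
a=bot.capture("top")["frame"][150:310,70:270];b=bot.capture("scene")["frame"][180:420,340:540]
o[:320,:400]=cv2.resize(a,(400,320));o[:480,400:]=cv2.resize(b,(400,480))
cv2.imwrite("pics/g2.png",o[:,:,::-1])
E
```

```text
[438.23479142 243.85923693 206.22630614] [ 0.55177459 -0.7245493   2.19761379 -0.26694905  0.91502924  1.94533872] [-0.0035876   1.076911   -1.92326517] [[ 0.67817522  0.25315421  0.68992124]
 [ 0.17885247 -0.9674241   0.17917143]
 [ 0.71280444  0.00188449 -0.70136031]]
```

View pics/g2.png

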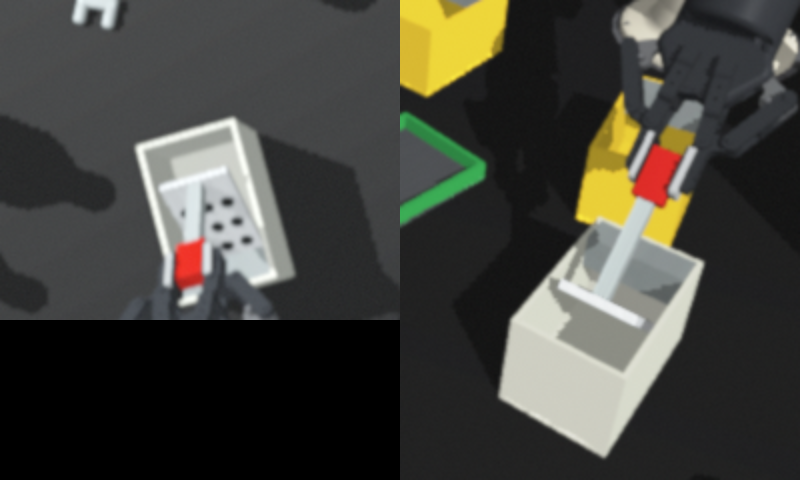

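The plate is tilted about 45°. Its post end is over the rim and its rear end is still under the overhang. Next I slide it out towards +x of the bin, then lift it straight up.

Request:
{"fn": "play_rows", "kwargs": {"deltas": [[0.8,0.2,0,0,0,0,0],[0.8,0.2,0,0,0,0,0],[0.8,0.2,0,0,0,0,0],[0,0,0,0,0,0,0],[0,0,0.5,0,0,0,0]]}}

```text
t: 7.3
ee_pos: [461.6, 249.3, 208.8]
tcp_rot: [-2.79, -0.36, -1.167]
wrist_force: [0.1, 0.4, -2.1]
finger_gap: 22.9
finger_force: 79.1
```

Request:
{"fn": "play_rows", "kwargs": {"deltas": [[0,0,1,0,0,0,0],[0,0,1,0,0,0,0],[0,0,1,0,0,0,0],[0,0,1,0,0,0,0],[0,0,0,0,0,0,0]]}}

```text
t: 7.8
ee_pos: [462.0, 249.9, 253.7]
tcp_rot: [-2.783, -0.359, -1.177]
wrist_force: [-0.1, 0.0, -3.1]
finger_gap: 22.6
finger_force: 79.2
```

Request:
{"fn": "play_rows", "kwargs": {"deltas": [[0,0,1.2,0,0,0,0],[0,0,1.4,0,0,0,0],[0,0,1.4,0,0,0,0],[0,0,1.4,0,0,0,0],[0,0,1,0,0,0,0]]}}

```text
t: 8.3
ee_pos: [461.7, 249.7, 316.8]
tcp_rot: [-2.785, -0.359, -1.174]
wrist_force: [0.8, 0.4, -2.6]
finger_gap: 22.3
finger_force: 79.0
```

```bash
python3 - <<'E'
from plant import bot
from h import *
s=bot.read_state();print(s["ee_pos"],s["q"],s["wrist_force"])
o=np.zeros((480,800,3),np.uint8)
a=bot.capture("top")["frame"][150:310,70:270];b=bot.capture("scene")["frame"][180:420,340:540]
o[:320,:400]=cv2.resize(a,(400,320));o[:480,400:]=cv2.resize(b,(400,480))
cv2.imwrite("pics/g3.png",o[:,:,::-1])
E
```

```text
[461.7467591  249.67939536 316.8070201 ] [ 0.53046213 -0.64741442  1.95878887 -0.22496054  1.06256733  1.874857  ] [ 0.8082505   0.41508041 -2.57757402]
```

View pics/g3.png

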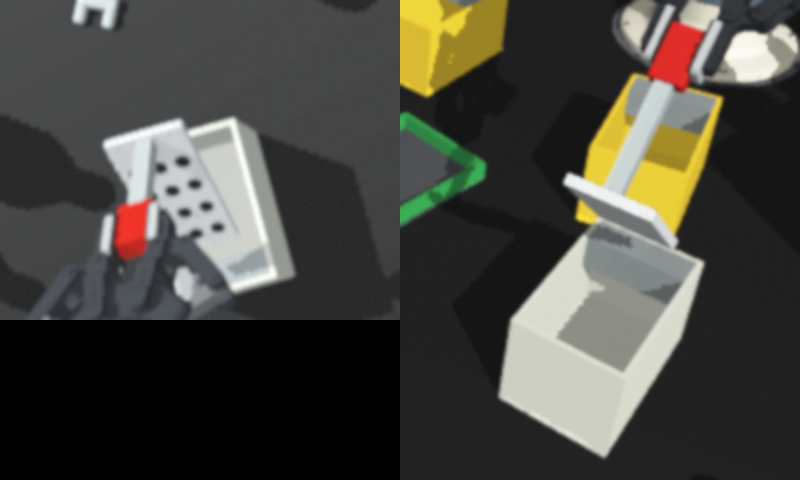

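The plate hangs tilted with its rear end above the rim, fully out of the bin. Now I carry it to the tray, levelling on the way.

Request:
{"fn": "play_rows", "kwargs": {"deltas": [[0.5,-1.2,0.6,0,0,0,0],[1.1,-2.5,0.6,-0.02,0.077,0,0],[1.1,-2.5,0.3,-0.02,0.077,0,0],[1.1,-2.5,0,-0.02,0.077,0,0],[1.1,-2.5,0,-0.02,0.077,0,0]]}}

```text
t: 8.9
ee_pos: [510.9, 136.4, 329.3]
tcp_rot: [-2.973, -0.384, -0.719]
wrist_force: [0.1, 0.2, -3.6]
finger_gap: 22.8
finger_force: 79.2
```

Request:
{"fn": "play_rows", "kwargs": {"deltas": [[1.1,-2.5,0,-0.02,0.077,0,0],[1.1,-2.5,0,-0.02,0.077,0,0],[1.1,-2.5,0,-0.02,0.077,0,0],[1.1,-2.5,0,-0.02,0.077,0,0],[0,0,0,0,0,0,0]]}}

```text
t: 9.4
ee_pos: [556.6, 34.7, 326.8]
tcp_rot: [-3.09, -0.393, -0.238]
wrist_force: [-1.2, -0.1, -2.7]
finger_gap: 22.6
finger_force: 79.5
```

Request:
{"fn": "play_rows", "kwargs": {"deltas": [[0.9,-2.4,0,-0.02,0.077,0,0],[0.9,-2.4,0,-0.02,0.077,0,0],[0,0,0,0,0,-0.1,0],[0,0,0,0,0,-0.11,0],[0,0,0,0,0,0,0]]}}

```text
t: 9.9
ee_pos: [572.9, -10.1, 328.7]
tcp_rot: [-3.141, -0.072, -0.001]
wrist_force: [0.2, -0.9, -2.9]
finger_gap: 23.0
finger_force: 80.0
```

```bash
python3 - <<'E'
from plant import bot
from h import *
s=bot.read_state();print(s["ee_pos"],s["q"],s["wrist_force"],R.from_rotvec(s["tcp_rot"]).as_matrix())
o=np.zeros((480,800,3),np.uint8)
a=bot.capture("top")["frame"][150:350,230:430];b=bot.capture("scene")["frame"][120:360,240:440]
o[:400,:400]=cv2.resize(a,(400,400));o[:480,400:]=cv2.resize(b,(400,480))
cv2.imwrite("pics/g4.png",o[:,:,::-1])
E
```

```text
[572.87175849 -10.14891958 328.73727726] [-7.71863025e-02  2.39670753e-02  1.25630739e+00  2.15081935e-04
  1.86069756e+00  1.44775691e+00] [ 0.17677206 -0.92835912 -2.85664214] [[ 9.98945903e-01  4.58985759e-02  6.34673530e-04]
 [ 4.58984846e-02 -9.98946097e-01  1.57636890e-04]
 [ 6.41239954e-04 -1.28340172e-04 -9.99999786e-01]]
```

View pics/g4.png

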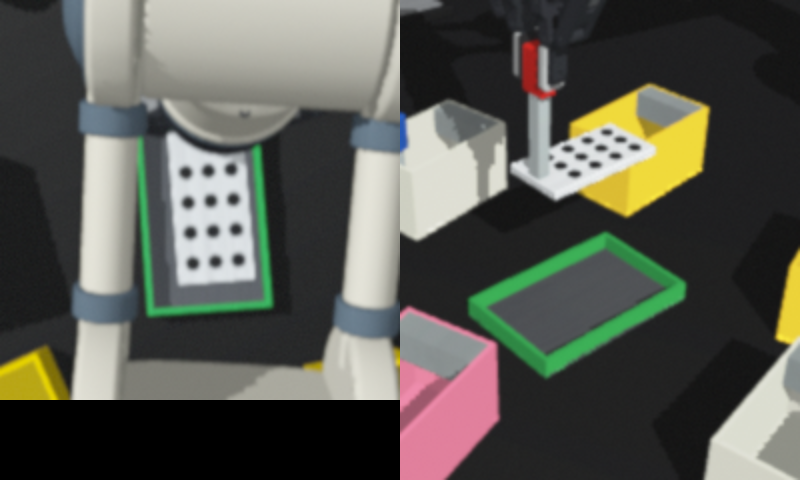

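The level plate hangs centred over the tray, post end towards +x. Now I lower it.

Request:
{"fn": "play_rows", "kwargs": {"deltas": [[0,0,-2,0,0,0,0],[0,0,-2.5,0,0,0,0],[0,0,-2.5,0,0,0,0],[0,0,-2.5,0,0,0,0],[0,0,-2,0,0,0,0]]}}

```text
t: 10.5
ee_pos: [572.1, -10.0, 212.7]
tcp_rot: [-3.141, -0.079, 0.0]
wrist_force: [0.2, 0.7, -2.9]
finger_gap: 22.8
finger_force: 79.9
```

Request:
{"fn": "play_rows", "kwargs": {"deltas": [[0,0,-1.2,0,0,0,0],[0,0,-0.8,0,0,0,0],[0,0,-0.4,0,0,0,0],[0,0,0,0,0,0,0],[0,0,0,0,0,0,0]]}}

```text
t: 11.0
ee_pos: [573.0, -10.4, 191.4]
tcp_rot: [3.141, 0.074, 0.003]
wrist_force: [0.4, -1.1, -2.4]
finger_gap: 22.8
finger_force: 79.9
```

```bash
python3 - <<'E'
from plant import bot
from h import *
s=bot.read_state();print(s["ee_pos"],s["wrist_force"],s["wrist_torque"])
o=np.zeros((480,800,3),np.uint8)
a=bot.capture("top")["frame"][150:350,230:430];b=bot.capture("scene")["frame"][200:320,250:400]
o[:320,:320]=cv2.resize(a,(320,320));o[:384,320:]=cv2.resize(b,(480,384))
cv2.imwrite("pics/g5.png",o[:,:,::-1])
E
```

```text
[572.97139928 -10.44572866 191.43035612] [ 0.41152265 -1.0825177  -2.43200547] [-0.01523472 -0.15673993 -0.04051689]
```

View pics/g5.png

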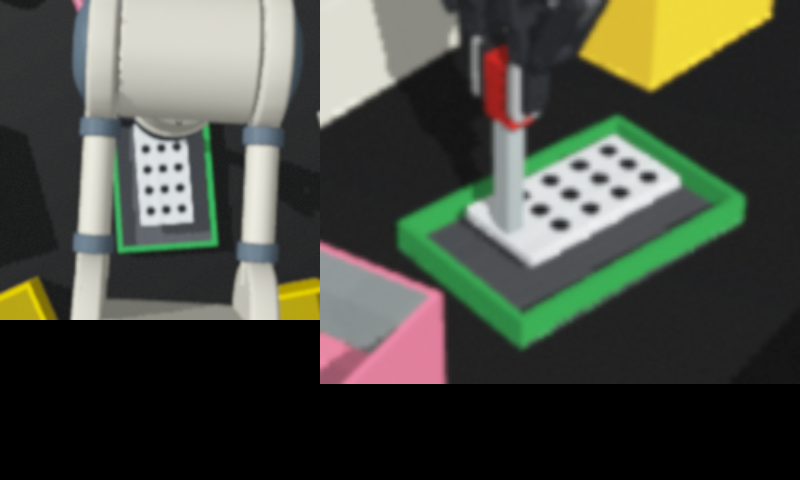

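The plate hangs just above tray-rim level, inside the green rim on every side. I lower it gently until it touches.

Request:
{"fn": "play_rows", "kwargs": {"deltas": [[0,0,-0.5,0,0,0,0],[0,0,-0.5,0,0,0,0],[0,0,-0.4,0,0,0,0],[0,0,-0.2,0,0,0,0],[0,0,0,0,0,0,0]]}}

```text
t: 11.6
ee_pos: [572.3, -10.4, 173.5]
tcp_rot: [-3.141, -0.074, 0.002]
wrist_force: [-0.1, 0.4, -3.1]
finger_gap: 22.4
finger_force: 79.9
```

Request:
{"fn": "play_rows", "kwargs": {"deltas": [[0,0,-0.1,0,0,0,0],[0,0,0,0,0,0,0],[0,0,-0.05,0,0,0,0],[0,0,0,0,0,0,0],[0,0,0,0,0,0,0]]}}

```text
t: 12.1
ee_pos: [572.6, -10.4, 172.9]
tcp_rot: [-3.141, -0.074, -0.0]
wrist_force: [0.3, 0.3, -2.8]
finger_gap: 22.8
finger_force: 79.9
```

Request:
{"fn": "play_rows", "kwargs": {"deltas": [[0,0,-0.05,0,0,0,0],[0,0,0,0,0,0,0],[0,0,-0.05,0,0,0,0],[0,0,0,0,0,0,0],[0,0,0,0,0,0,0]]}}

```text
t: 12.6
ee_pos: [572.6, -10.4, 171.8]
tcp_rot: [3.141, 0.073, 0.0]
wrist_force: [0.0, -0.5, -2.2]
finger_gap: 22.8
finger_force: 79.9
```

Request:
{"fn": "play_rows", "kwargs": {"deltas": [[0,0,-0.05,0,0,0,0],[0,0,0,0,0,0,0],[0,0,-0.05,0,0,0,0],[0,0,0,0,0,0,0],[0,0,0,0,0,0,0]]}}

```text
t: 13.1
ee_pos: [572.7, -10.4, 171.3]
tcp_rot: [3.141, 0.074, 0.001]
wrist_force: [-1.0, 0.5, 0.6]
finger_gap: 23.0
finger_force: 80.3
```

Request:
{"fn": "play_rows", "kwargs": {"deltas": [[0,0,-0.05,0,0,0,0],[0,0,0,0,0,0,0],[0,0,0,0,0,0,0],[0,0,0,0,0,0,0],[0,0,0,0,0,0,0]]}}

```text
t: 13.6
ee_pos: [572.8, -10.4, 171.3]
tcp_rot: [3.141, 0.074, 0.002]
wrist_force: [-1.7, -0.4, 5.1]
finger_gap: 22.6
finger_force: 80.9
```

The upward wrist force shows firm contact, so I release gently.

Request:
{"fn": "play_rows", "kwargs": {"deltas": [[0,0,0,0,0,0,28],[0,0,0,0,0,0,32],[0,0,0,0,0,0,36],[0,0,0,0,0,0,42],[0,0,0,0,0,0,50]], "force": 20}}

```text
t: 14.1
ee_pos: [572.5, -10.4, 169.7]
tcp_rot: [-3.141, -0.073, 0.001]
wrist_force: [-1.0, -0.3, -0.2]
finger_gap: 42.9
finger_force: 0.0
```

Request:
{"fn": "play_rows", "kwargs": {"deltas": [[0,0,0,0,0,0,70],[0,0,0,0,0,0,80],[0,0,0,0,0,0,80],[0,0,0.5,0,0,0,80],[0,0,1,0,0,0,80]]}}

```text
t: 14.6
ee_pos: [572.2, -10.4, 184.9]
tcp_rot: [-3.141, -0.074, 0.003]
wrist_force: [-0.7, 0.0, -0.8]
finger_gap: 68.6
finger_force: 0.0
```

Request:
{"fn": "play_rows", "kwargs": {"deltas": [[0,0,2,0,0,0,80],[0,0,2,0,0,0,80],[0,0,3,0,0,0,80],[0,0,3,0,0,0,80],[0,0,2,0,0,0,80]]}}

```text
t: 15.1
ee_pos: [572.7, -10.4, 309.3]
tcp_rot: [3.14, 0.074, 0.007]
wrist_force: [0.5, -0.6, -0.3]
finger_gap: 68.2
finger_force: 0.0
```

Request:
{"fn": "play_rows", "kwargs": {"deltas": [[-2,-3,1,0,0,0,80],[-2,-3,1,0,0,0,80],[-2,-3,1,0,0,0,80],[-2,-3,0,0,0,0,80],[0,0,0,0,0,0,80]]}}

```text
t: 15.6
ee_pos: [490.9, -133.2, 337.5]
tcp_rot: [3.138, 0.066, 0.004]
wrist_force: [1.1, -0.4, 0.4]
finger_gap: 68.2
finger_force: 0.0
```

```bash
python3 - <<'E'
from plant import bot
from h import *
s=bot.read_state();print(s["t"],s["ee_pos"],s["wrist_force"])
o=np.zeros((480,800,3),np.uint8)
a=bot.capture("top")["frame"];b=bot.capture("scene")["frame"][140:380,200:500]
o[:300,:400]=cv2.resize(a,(400,300));o[:320,400:]=cv2.resize(b,(400,320))
cv2.imwrite("pics/g6.png",o[:,:,::-1])
E
```

```text
15.6 [ 490.89878269 -133.21786804  337.51281326] [ 1.08277301 -0.42877638  0.37462515]
```

View pics/g6.png

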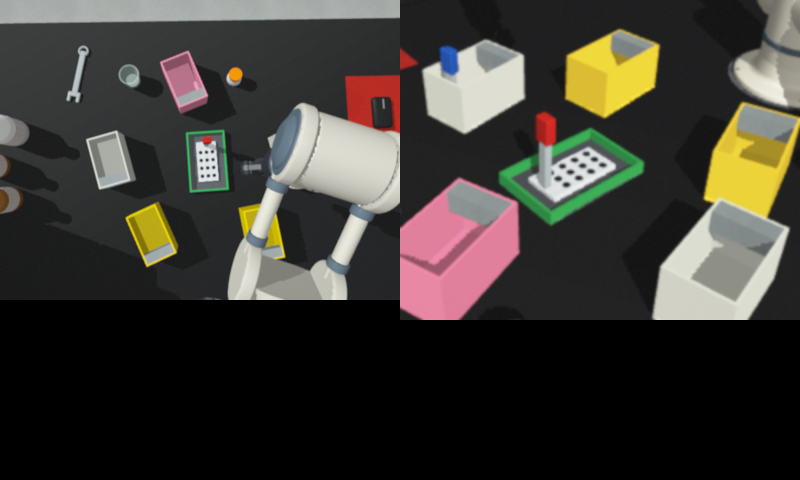

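The red-grip plate lies flat in the tray, the blue one is still in its bin, and the gripper is clear of both.

Request:
{"fn": "play_rows", "kwargs": {"deltas": [[0,0,0,0,0,0,80],[0,0,0,0,0,0,80],[0,0,0,0,0,0,80],[0,0,0,0,0,0,80],[0,0,0,0,0,0,80]]}}

```text
t: 16.2
ee_pos: [492.8, -130.1, 335.1]
tcp_rot: [-3.141, -0.075, 0.001]
wrist_force: [0.1, -0.9, 0.1]
finger_gap: 68.2
finger_force: 0.0
```

```bash
python3 -c "
from plant import bot
print(bot.finish_job())"
```

```text
the job is handed in; nothing more can be done
None
```

I handed the job in at about 16 s: the red-grip plate was tilted out post end first, set flat in the green-rimmed tray and released, and the blue-grip plate is untouched in its bin.

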